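# Stand the reagent bottles in their colour-coded spill dishes

### The job

Put away the four screw-capped reagent bottles that stand among the coloured dishes on the bench in front of you: stand each one upright in the spill dish of the colour of its label band (blue, green or purple), and the large amber bottle in the orange dish. Set every bottle down gently, flat on the dish's floor, without dropping it or tipping any bottle over. Leave the teal-lidded wipes canister and the timer where they are, as well as the bottles on the other counter at the far right.

Things in the scene. Friction and masses are not known exactly. Their poses are not given: they have to be found in the camera images.
- white_bottle_center (a point): white screw-capped bottle, blue cap and blue band on its label; loose, stands upright on the bench. Round body 68 mm in diameter, side straight from 5 mm to 101 mm above its underside (the place to grip), then a sloping shoulder; cap 38 mm in diameter from 129 mm to 150 mm, which is the full height. The point is on its axis, half-way up (75 mm above its underside); z runs up its axis
- amber_bottle_center (a point): large brown (amber) screw-capped bottle, black cap, white label without a coloured band; loose, stands upright on the bench. Round body 62 mm in diameter, side straight from 5 mm to 91 mm above its underside (the place to grip), then a sloping shoulder; cap 35 mm in diameter from 116 mm to 135 mm, which is the full height. The point is on its axis, half-way up (67.5 mm above its underside); z runs up its axis
- green_bottle_center (a point): short white screw-capped bottle, green cap and green band on its label; loose, stands upright on the bench. Round body 52 mm in diameter, side straight from 5 mm to 55 mm above its underside (the place to grip), then a sloping shoulder; cap 29 mm in diameter from 70 mm to 82 mm, which is the full height. The point is on its axis, half-way up (41 mm above its underside); z runs up its axis
- small_bottle_center (a point): smallest bottle, brown, white screw cap, purple band on its label; loose, stands upright on the bench. Round body 34 mm in diameter, side straight from 5 mm to 43 mm above its underside (the place to grip), then a sloping shoulder; cap 19 mm in diameter from 55 mm to 64 mm, which is the full height. The point is on its axis, half-way up (32 mm above its underside); z runs up its axis
- blue_dish: blue round spill dish, open, fixed to the bench (it cannot be moved): 100 mm over the rim, wall 3 mm (inside 94 mm), rim 12 mm high, flat floor 4 mm above the bench. Origin: centre of its underside, on the bench; z up
- orange_dish: orange round spill dish, open, fixed to the bench (it cannot be moved): 94 mm over the rim, wall 3 mm (inside 88 mm), rim 12 mm high, flat floor 4 mm above the bench. Origin: centre of its underside, on the bench; z up
- green_dish: green round spill dish, open, fixed to the bench (it cannot be moved): 84 mm over the rim, wall 3 mm (inside 78 mm), rim 12 mm high, flat floor 4 mm above the bench. Origin: centre of its underside, on the bench; z up
- purple_dish: purple round spill dish, open, fixed to the bench (it cannot be moved): 66 mm over the rim, wall 3 mm (inside 60 mm), rim 12 mm high, flat floor 4 mm above the bench. Origin: centre of its underside, on the bench; z up
- wipes_center (a point): wipes canister, not a reagent bottle: wide white tub 66 mm in diameter, 115 mm high, with a lid in bluish green (teal) as wide as itself; loose, stays where it is. The point is on its axis, half-way up (57.5 mm above the bench). (Bottles, dishes and canister stand mixed in two rows, 110 mm or more apart front to back, 130 mm side to side)
- timer: white lab timer lying flat to the left, 62x62x19 mm, grey and red keys; loose, stays where it is. Origin: centre of its underside. (Furniture near the work: a computer case 105 mm high begins at x = 0.68 behind the rear row; the tall analyser begins at x = 0.54 on the left, y above 0.23)

How it is judged:
By the outcome, as a careful person would: the job done as asked, in the order asked, and still so for the second after the job is handed in, with the robot touching nothing.
It also fails if it takes over 96 s, if anything falls off the work surface, if the arm or the gripper's body presses on something with over 40 N, if the wrist force passes 120 N, or if a joint passes its speed limit or range.

### The arm

A 6-joint arm with a two-finger parallel gripper is mounted at the origin on a cart in front of the work surface, level with it; the furniture and walls round the work are solid. World frame = base frame: x ahead of the robot, y to its left, z up, the work surface at z = 0. Lengths are in m, angles in degrees, forces in N, time in s.
With the tool pointing down it reaches from about 0.3 to 0.75 m from the base axis. Payload 8.5 kg.
Tool frame: the origin (TCP) lies at the very end of the fingers, on their centre line; the grasp point (between the pads) lies 19 mm behind it; z points along the fingers, y is the line along which they close (so a half turn about z gives the same grasp; the last joint's range is limited). The gripper opens to 85 mm and grips with 20 to 120 N. Pads are 22 mm wide; open, the fingers measure 114 mm over their backs; the gripper's body (76 mm by 85 mm) begins 54 mm behind the grasp point. The pads swing forward as they close: fully open they stand 13 mm farther back than shut.
Start: joints at [54.872, 21.807, 74.336, -0, 83.858, -12.336], TCP at [0.213, 0.507, 0.231] pointing down, gripper open.
Joint ranges: [-178.18, 178.18], [-50.72, 133.34], [12.68, 142.11], [-81.47, 261.47], [9.98, 163.14], [-165.26, 165.26]. Speed limits (degrees/s): [136.94, 136.94, 180, 180, 180, 180].

### API

Orientations are given as a 3x3 rotation matrix whose columns are the frame's x, y, z axes.
In Python, from rig import env, optics, spotter gives the robot as it stands.
- The arm moves only by the shell command python3 -m crank 'ROWS' [FORCE]. ROWS is JSON, one flat list of numbers, 5 for each row, row after row: the finger opening in cm, from 0 to 8.54, then the shift along the tool's x, y, z in cm, then the turn about the tool's z in rad. A call has exactly 8 rows; each row shifts and turns the commanded pose from where the row before left it, along the tool's axes as they then stand; what a row does not reach is not made up. A row lasts 1/12 s, in which the tool goes at most 41.7 mm and 7.16 degrees, less where a joint would pass 70% of its speed; a pose out of reach is approached as far as the arm can. A call is refused whole if a number of a shift passes 4.17 or a number of a turn 0.125, either way. A call with a gripper value outside its range is refused whole. The fingers move at their own pace and stop on an object; FORCE is the grip in N (left out, the last holds). Time passes only in rows, so rows that do not move let the fingers close, or fill a call up. It gives the time, the measured TCP pose, the force, the opening and the grip force at its end, in the units of the state.
- env.observe(): the state, without advancing time (a new reading comes with each control period).
- optics.get_image(name): name is "scene" or "top" or "wrist"; returns a dict with "color" (420x560x3 uint8, red, green, blue), "intrinsics" (3x3 intrinsics, pixels), "pose" (4x4, takes a point from camera to world coordinates). Camera axes: x right, y up, looking along -z (the intrinsics and any distortion apply to the point x, -y, -z); pixel columns grow to the right and rows downward; lengths in m; the calibration is good to about 2 mm. The wrist camera is an equidistant fisheye: a pixel r from the principal point sees the ray r / f radians off the axis. A picture is of the moment at which its call begins. There is no depth.
- env.close_job(): hands the job in; it is judged then, once.
Trained networks look in a picture, given as the dict that the camera call returned (one of the last four; its "shot" number tells which), for a name from the list of things; names that differ only in an ending like _2 or _b are one class to them, and where a whole thing is asked for, a point or a joint stands for the part that bears it (a point fixed in the world has none). Each returns a list of dicts, best first, with "score" (0 to 1); they miss things now and then, are a little off and sometimes report something else, mostly with a low value. They report only what shows in the picture. A call takes as long as a camera call.
- spotter.look_for(picture, query): "at" ([column, row] as shares, 0 to 1, of the picture: columns of its width, rows of its height, amid what is visible of it).
The state is a dict: "time_s": time; "q": joint angles; "qvel": joint speeds; "joint_efforts": joint torques, N m; "position": TCP position; "tool_rot": TCP orientation; "ft_force": force on the tool from outside, world axes, zero at the start; "wrist_torque": the same for the moment, N m; "grip_width": finger opening in m; "gripper_force": force on a finger pad.
Only numpy, scipy, OpenCV 4.12 (cv2) and the standard library are available. Lean on these libraries where they do the work, as an engineer would, in place of code of your own. Each camera call takes 0.05 s, during which the arm holds its last target. There are 200 camera calls.

## Working session

There is one attempt and no reset: what is moved stays moved. The work goes in short steps, Python scripts to look and compute and a shell command to move; the robot and the scene stay as the last step left them, time stands still between calls to the robot, and variables do not carry over. Pictures are saved under pics/ and viewed, at most 14 in all, crops included, and the job is handed in when it is done.

```bash
ls; mkdir -p pics; python3 - <<'E'
from rig import env, optics, spotter
import cv2, numpy as np
s=env.observe(); print(s['time_s'],s['position'],s['tool_rot'],s['grip_width'])
ims=[]
for n in ["scene","top","wrist"]:
    p=optics.get_image(n); print(n,np.round(p['intrinsics'],1).tolist(),np.round(p['pose'],4).tolist(),[k for k in p])
    cv2.imwrite(f'pics/{n}0.png',p['color'][...,::-1])
E
```

```text
pics
0.0 [0.21286363 0.5067934  0.23069334] [[-9.21934864e-01  3.87343920e-01 -8.91404989e-04]
 [ 3.87344799e-01  9.21934079e-01 -1.24968350e-03]
 [ 3.37759330e-04 -1.49740788e-03 -9.99998822e-01]] 0.08529295767354873
scene [[419.3, 0.0, 277.4], [0.0, 419.3, 209.0], [0.0, 0.0, 1.0]] [[0.8869, 0.2493, -0.3889, 0.0421], [-0.4614, 0.5199, -0.7189, -0.8805], [0.023, 0.817, 0.5761, 0.8057], [0.0, 0.0, 0.0, 1.0]] ['color', 'intrinsics', 'pose', 'shot']
top [[399.0, 0.0, 276.0], [0.0, 399.0, 207.7], [0.0, 0.0, 1.0]] [[0.0099, 0.994, -0.1089, 0.4041], [-1.0, 0.0098, -0.001, 0.0336], [0.0, 0.1089, 0.9941, 1.1072], [0.0, 0.0, 0.0, 1.0]] ['color', 'intrinsics', 'pose', 'shot']
wrist [[325.2, 0.0, 283.6], [0.0, 325.2, 211.8], [0.0, 0.0, 1.0]] [[0.3865, -0.8747, -0.2925, 0.1383], [0.9223, 0.3658, 0.1248, 0.5379], [-0.0022, -0.318, 0.9481, 0.3729], [0.0, 0.0, 0.0, 1.0]] ['color', 'intrinsics', 'pose', 'shot']
```

View pics/top0.png

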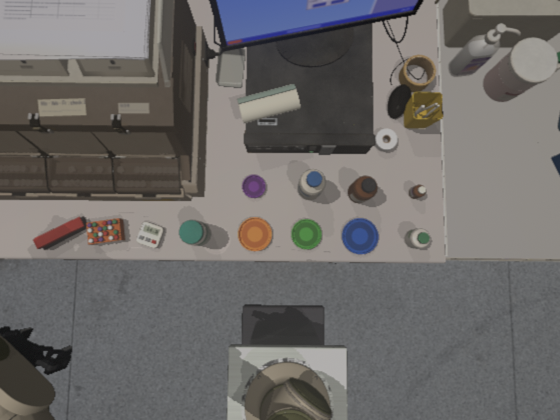

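View pics/scene0.png

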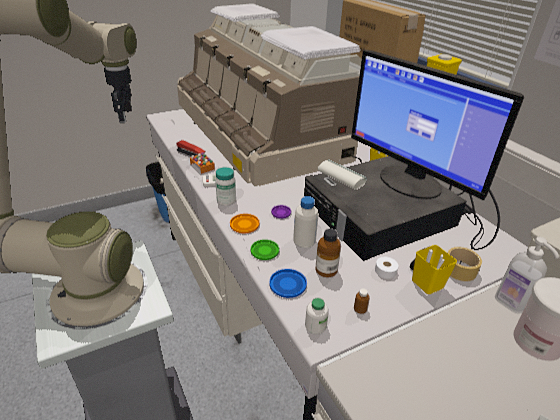

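```bash
cat > h.py <<'E'
from rig import env, optics, spotter
import numpy as np, cv2
def ray(p,uv):
    K=p['intrinsics'];T=np.array(p['pose'])
    d=np.array([(uv[0]-K[0][2])/K[0][0],-(uv[1]-K[1][2])/K[1][1],-1.])
    return T[:3,3],T[:3,:3]@d
def atz(p,uv,z):
    o,d=ray(p,uv);return o+d*(z-o[2])/d[2]
E
python3 - <<'E'
from h import *
N={'white_bottle_center':.075,'amber_bottle_center':.0675,'green_bottle_center':.041,'small_bottle_center':.032,'blue_dish':.006,'orange_dish':.006,'green_dish':.006,'purple_dish':.006,'wipes_center':.0575,'timer':.01}
for n in ["top","scene"]:
    p=optics.get_image(n);H,W=p['color'].shape[:2]
    for k,z in N.items():
        for r in spotter.look_for(p,k)[:2]:
            uv=np.array(r['at'])*[W,H]; print(n,k,round(r['score'],2),np.round(uv),np.round(atz(p,uv,z),3))
E
```

```text
top white_bottle_center 0.65 [309. 184.] [ 0.58  -0.051  0.075]
top white_bottle_center 0.54 [256. 232.] [0.455 0.085 0.075]
top amber_bottle_center 0.95 [363. 189.] [ 0.57  -0.194  0.067]
top green_bottle_center 0.96 [418. 236.] [ 0.448 -0.344  0.041]
top small_bottle_center 0.63 [418. 190.] [ 0.576 -0.351  0.032]
top blue_dish 0.81 [360. 238.] [ 0.444 -0.198  0.006]
top orange_dish 0.81 [256. 230.] [0.463 0.09  0.006]
top orange_dish 0.47 [359. 189.] [ 0.581 -0.195  0.006]
top green_dish 0.81 [306. 236.] [ 0.446 -0.05   0.006]
top purple_dish 0.64 [252. 191.] [0.572 0.102 0.006]
top purple_dish 0.64 [418. 238.] [ 0.444 -0.357  0.006]
top wipes_center 0.57 [195. 229.] [0.459 0.246 0.058]
scene white_bottle_center 0.66 [306. 222.] [ 0.582 -0.062  0.075]
scene amber_bottle_center 0.9 [328. 252.] [ 0.57  -0.197  0.068]
scene amber_bottle_center 0.54 [242. 226.] [0.41  0.008 0.068]
scene green_bottle_center 0.85 [313. 317.] [ 0.431 -0.348  0.041]
scene small_bottle_center 0.75 [361. 303.] [ 0.565 -0.357  0.032]
scene blue_dish 0.85 [286. 284.] [ 0.445 -0.198  0.006]
scene orange_dish 0.58 [243. 228.] [0.44  0.075 0.006]
scene green_dish 0.94 [264. 249.] [ 0.454 -0.043  0.006]
scene purple_dish 0.51 [281. 212.] [0.587 0.099 0.006]
scene purple_dish 0.5 [306. 221.] [0.634 0.017 0.006]
scene wipes_center 0.65 [222. 186.] [0.442 0.25  0.057]
scene wipes_center 0.38 [281. 211.] [0.552 0.041 0.057]
scene timer 0.54 [210. 180.] [0.441 0.379 0.01 ]
```

The top view shows the timer at (150,235), the wipes canister at (193,232), and the dishes: orange (255,234), green (307,235), blue (360,236) and purple (254,187). The bottles are white (312,183), amber (363,189), green (419,239) and small (419,191). The scene view agrees with this layout. Next I'll refine the positions with the cap and dish colours.

```bash
python3 - <<'E'
from h import *
p=optics.get_image("top");s=optics.get_image("scene")
# name, kind, hue lo,hi, z of blob centre, top seed, scene seed
L=[('white cap',95,130,.145,(314,178),(306,203)),('green cap',60,95,.080,(422,238),(317,304)),('blue dish',95,130,.008,(360,236),(288,283)),
('orange dish',3,25,.008,(255,234),(245,224)),('green dish',45,80,.008,(307,235),(265,250)),('purple dish',125,165,.008,(254,187),(281,212))]
for n,a,b,z,st,ss in L:
    for nm,q,sd in (('top',p,st),('scene',s,ss)):
        h=cv2.cvtColor(q['color'],cv2.COLOR_RGB2HSV)
        m=((h[...,0]>=a)&(h[...,0]<=b)&(h[...,1]>80)&(h[...,2]>30)).astype(np.uint8)
        nl,lab,stt,c=cv2.connectedComponentsWithStats(m)
        big=[i for i in range(1,nl) if stt[i,4]>15]; i=min(big,key=lambda i:np.hypot(*(c[i]-sd)))
        x,y,w,hh,A=stt[i]; u=(x+w/2-.5,y+hh/2-.5)
        print(n,nm,stt[i],np.round(c[i],1),'bbox-mid->',np.round(atz(q,u,z),3)[:2])
for nm,q,boxes in (('t',p,[(285,150,160,110)]),('s',s,[(270,190,120,145)])):
    x,y,w,h=boxes[0]; cv2.imwrite(f'pics/crop_{nm}.png',cv2.resize(q['color'][y:y+h,x:x+w,::-1],None,fx=4 if nm=='s' else 5,fy=4 if nm=='s' else 5,interpolation=cv2.INTER_CUBIC))
E
```

```text
white cap top [307 172  15  14 166] [313.9 178.6] bbox-mid-> [ 0.582 -0.058]
white cap scene [301 196  14  13 150] [307.2 202. ] bbox-mid-> [ 0.58  -0.062]
green cap top [180 221  22  22 394] [190.5 231.5] bbox-mid-> [0.453 0.254]
green cap scene [312 298  12  12 114] [317.6 303.6] bbox-mid-> [ 0.442 -0.347]
blue dish top [ 342  218   36   36 1011] [359.7 235.9] bbox-mid-> [ 0.45  -0.196]
blue dish scene [269 269  38  29 860] [287.7 282.8] bbox-mid-> [ 0.448 -0.198]
orange dish top [238 217  34  34 925] [254.5 233.7] bbox-mid-> [0.453 0.093]
orange dish scene [230 213  30  21 485] [244.4 222.9] bbox-mid-> [0.452 0.092]
green dish top [292 219  29  30 697] [306.  233.7] bbox-mid-> [ 0.454 -0.048]
green dish scene [251 240  28  20 469] [264.4 249.3] bbox-mid-> [ 0.453 -0.05 ]
purple dish top [243 176  22  22 369] [253.7 186.3] bbox-mid-> [0.583 0.098]
purple dish scene [271 205  20  14 210] [280.7 211.3] bbox-mid-> [0.583 0.098]
```

View pics/crop_t.png

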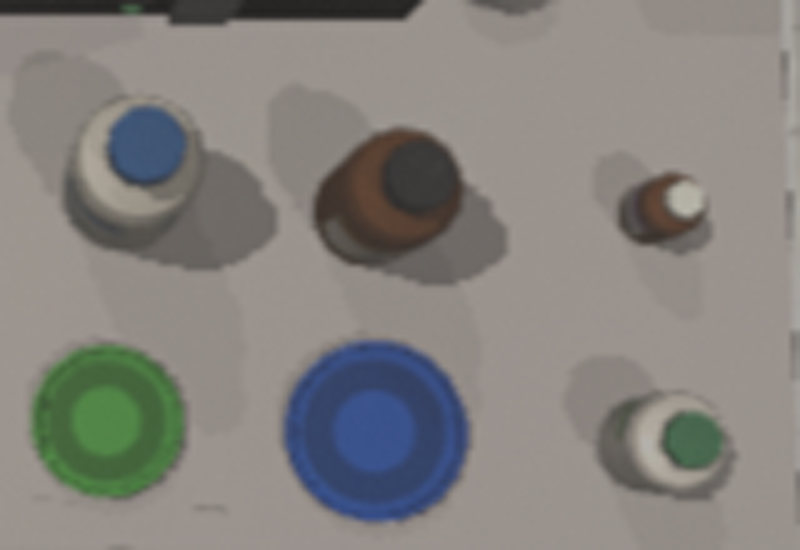

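View pics/crop_s.png

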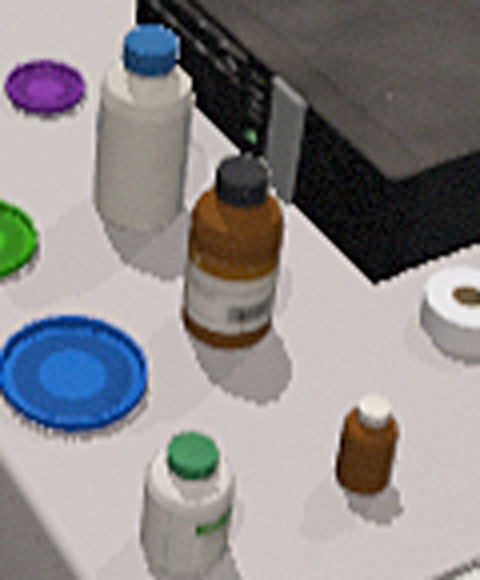

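In the top crop the cap tops are at about: white (147,144), amber (423,174), small (686,199) and green (692,440). The scene crop shows the same caps from the side, at about (151,50), (242,181), (376,411) and (193,456).

```bash
python3 - <<'E'
from h import *
p=optics.get_image("top");s=optics.get_image("scene")
for n,t,zt,c,zc in [('white',(147,144),.15,(151,50),.140),('amber',(423,174),.135,(242,181),.126),('small',(686,199),.064,(376,411),.060),('green',(692,440),.082,(193,456),.076)]:
    print(n,np.round(atz(p,[(t[0]+.5)/5+284.5,(t[1]+.5)/5+149.5],zt),3),np.round(atz(s,[(c[0]+.5)/4+269.5,(c[1]+.5)/4+189.5],zc),3))
E
# turn to tool x=-X, y=+Y, then head to above white bottle (0.58,-0.059)
python3 -m crank '[8.54,-2,-4,0,-0.1, 8.54,-2,-4,0,-0.1, 8.54,-2,-4,0,-0.1, 8.54,-2,-4,0,-0.098, 8.54,-2.5,-4,0,0, 8.54,-2.5,-4,0,0, 8.54,-2.5,-4,0,0, 8.54,-2.5,-4,0,0]' 40
```

```text
white [ 0.582 -0.057  0.15 ] [ 0.584 -0.057  0.14 ]
amber [ 0.571 -0.195  0.135] [ 0.571 -0.195  0.126]
small [ 0.571 -0.35   0.064] [ 0.572 -0.352  0.06 ]
green [ 0.443 -0.343  0.082] [ 0.445 -0.345  0.076]
time_s: 2.12
position: [0.3363, 0.2034, 0.2317]
tool_rot: [[-1.0, 0.003, 0.001], [0.003, 1.0, 0.0], [-0.001, 0.0, -1.0]]
ft_force: [1.5, 1.1, 0.5]
grip_width: 0.0854
gripper_force: 0.0
```

```bash

python3 -m crank '[8.54,-2.7,-2.8,0,0, 8.54,-2.7,-2.8,0,0, 8.54,-2.7,-2.8,0,0, 8.54,-2.7,-2.8,0,0, 8.54,-2.7,-2.8,0,0, 8.54,-2.7,-2.8,0,0, 8.54,-2.7,-2.8,0,0, 8.54,-2.7,-2.8,0,0]' 40
python3 -m crank '[8.54,-2.5,-3.0,0,0, 8.54,0,-0.5,0,0, 8.54,0,0,1,0, 8.54,0,0,1,0, 8.54,0,0,1,0, 8.54,0,0,1,0, 8.54,0,0,0,0, 8.54,0,0,0,0]'
```

```text
time_s: 2.78
position: [0.5521, -0.0214, 0.2314]
tool_rot: [[-1.0, 0.004, 0.0], [0.004, 1.0, 0.0], [-0.0, 0.0, -1.0]]
ft_force: [-0.1, 0.1, -0.1]
grip_width: 0.0856
gripper_force: 0.0
time_s: 3.45
position: [0.5754, -0.0539, 0.1909]
tool_rot: [[-1.0, 0.003, -0.001], [0.003, 1.0, 0.0], [0.001, 0.0, -1.0]]
ft_force: [0.3, -0.2, 1.1]
grip_width: 0.0853
gripper_force: 0.0
```

```bash
python3 - <<'E'
from h import *
p=optics.get_image("wrist");cv2.imwrite('pics/w1.png',p['color'][...,::-1])
def fish(p,P):
    T=np.array(p['pose']);K=p['intrinsics'];c=T[:3,:3].T@(np.array(P)-T[:3,3]);x,y,z=c[0],-c[1],-c[2]
    r=np.hypot(x,y);th=np.arctan2(r,z);return K[0][2]+K[0][0]*th*x/r,K[1][2]+K[1][1]*th*y/r
print(fish(p,(.583,-.057,.15)),fish(p,(.571,-.195,.135)))
E
```

```text
(np.float64(280.2210209163581), np.float64(253.41181569393052)) (np.float64(94.01737250589912), np.float64(225.40427022537736))
```

View pics/w1.png

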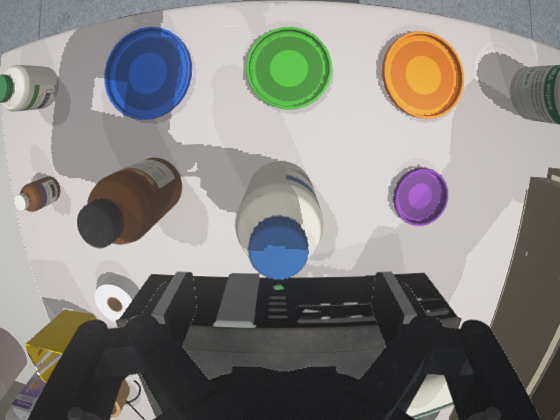

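The blue cap shows at about (279,248), with its axis matching the prediction of (280,253). The bottle sits between the fingers. I'll shift the small remainder and descend.

```bash

python3 -m crank '[8.54,-0.75,-0.3,0,0, 8.54,0,0,0,0, 8.54,0,0,2,0, 8.54,0,0,2,0, 8.54,0,0,2,0, 8.54,0,0,2,0, 8.54,0,0,1.5,0, 8.54,0,0,0,0]'
python3 -m crank '[8.54,0,0,0.4,0, 8.54,0,0,0.4,0, 8.54,0,0,0.4,0, 8.54,0,0,0.2,0, 8.54,0,0,0,0, 8.54,0,0,0,0, 8.54,0,0,0,0, 8.54,0,0,0,0]'
```

```text
time_s: 4.17
position: [0.5823, -0.0576, 0.0937]
tool_rot: [[-1.0, 0.004, -0.005], [0.004, 1.0, 0.001], [0.005, 0.001, -1.0]]
ft_force: [-0.7, -0.6, 0.1]
grip_width: 0.0852
gripper_force: 0.0
time_s: 4.83
position: [0.5835, -0.0578, 0.0826]
tool_rot: [[-1.0, 0.004, 0.0], [0.004, 1.0, -0.0], [-0.0, -0.0, -1.0]]
ft_force: [-0.0, 0.1, 0.3]
grip_width: 0.0853
gripper_force: 0.0
```

```bash

python3 -m crank '[8.54,0,0,0.15,0, 8.54,0,0,0.15,0, 8.54,0,0,0,0, 6.0,0,0,0,0, 6,0,0,0,0, 6,0,0,0,0, 6,0,0,0,0, 6,0,0,0,0]' 45
python3 -m crank '[6,0,0,0,0, 6,0,0,0,0, 6,0,0,-0.3,0, 6,0,0,-0.5,0, 6,0,0,-0.5,0, 6,0,0,-0.7,0, 6,0,0,0,0, 6,0,0,0,0]'
```

```text
time_s: 5.5
position: [0.5835, -0.0578, 0.0798]
tool_rot: [[-1.0, 0.004, 0.001], [0.004, 1.0, -0.0], [-0.001, -0.0, -1.0]]
ft_force: [-0.7, 1.4, 5.4]
grip_width: 0.0656
gripper_force: 51.5
time_s: 6.17
position: [0.5835, -0.0578, 0.0998]
tool_rot: [[-1.0, 0.004, 0.001], [0.004, 1.0, -0.0], [-0.001, -0.0, -1.0]]
ft_force: [-0.1, -0.3, -4.0]
grip_width: 0.0656
gripper_force: 51.4
```

```bash
python3 - <<'E'
from h import *
p=optics.get_image("scene");x,y,w,h=225,140,170,140
cv2.imwrite('pics/s1.png',cv2.resize(p['color'][y:y+h,x:x+w,::-1],None,fx=4,fy=4))
E
```

```text
(no output)
```

View pics/s1.png

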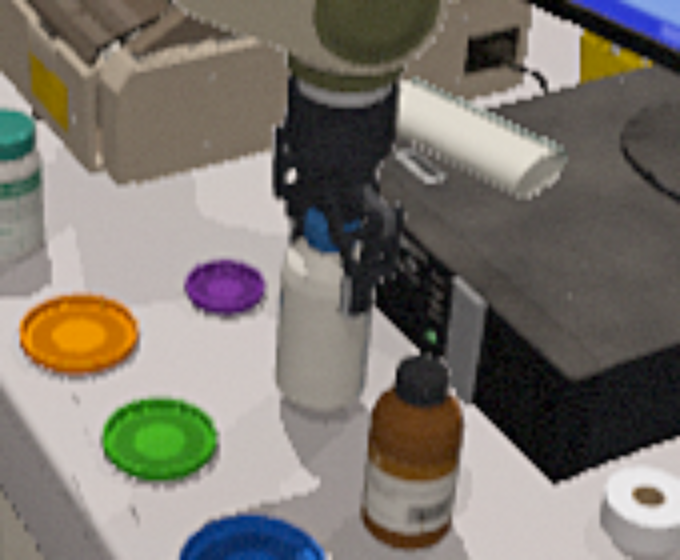

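The white bottle hangs upright in the fingers, and the blue cap is visible under the palm at (330,230) in the crop. I'll carry it around the amber bottle.

```bash

python3 -m crank '[6,0,0,-1,0, 6,1.2,0,0,0, 6,2.2,0,0,0, 6,2.6,0,0,0, 6,2.6,0,0,0, 6,2.45,-0.5,0,0, 6,1.6,-1.5,0,0, 6,0.8,-2,0,0]'
python3 -m crank '[6,0,-2.2,0,0, 6,0,-2.2,0,0, 6,0,-2.2,0,0, 6,0,-1.8,0,0, 6,0,-1.0,0,0, 6,0,-0.5,0,0, 6,0,0,0,0, 6,0,0,0,0]'
```

```text
time_s: 6.88
position: [0.4466, -0.0964, 0.11]
tool_rot: [[-1.0, 0.002, -0.001], [0.002, 1.0, 0.001], [0.001, 0.001, -1.0]]
ft_force: [1.2, 0.4, -5.4]
grip_width: 0.0655
gripper_force: 52.1
time_s: 7.55
position: [0.4482, -0.1956, 0.1094]
tool_rot: [[-1.0, 0.004, -0.0], [0.004, 1.0, 0.001], [0.0, 0.001, -1.0]]
ft_force: [-0.0, 0.9, -5.7]
grip_width: 0.0658
gripper_force: 52.1
```

```bash

python3 -m crank '[6,0,-0.1,0,0, 6,0,0,0.7,0, 6,0,0,0.7,0, 6,0,0,0.5,0, 6,0,0,0.3,0, 6,0,0,0.1,0, 6,0,0,0,0, 6,0,0,0,0]'
python3 -m crank '[6,0,0,0.05,0, 6,0,0,0.05,0, 6,0,0,0.05,0, 6,0,0,0.05,0, 6,0,0,0.05,0, 6,0,0,0,0, 6,0,0,0,0, 6,0,0,0,0]'
```

```text
time_s: 8.22
position: [0.4484, -0.1974, 0.0864]
tool_rot: [[-1.0, 0.004, 0.0], [0.004, 1.0, -0.0], [-0.0, -0.0, -1.0]]
ft_force: [0.5, 0.7, -4.0]
grip_width: 0.0654
gripper_force: 52.1
time_s: 8.88
position: [0.4483, -0.1973, 0.0839]
tool_rot: [[-1.0, 0.004, 0.0], [0.004, 1.0, -0.0], [-0.0, -0.0, -1.0]]
ft_force: [-0.3, -0.4, -4.2]
grip_width: 0.0656
gripper_force: 52.1
```

```bash

python3 -m crank '[6,0,0,0.04,0, 6,0,0,0.03,0, 6,0,0,0.03,0, 6,0,0,0,0, 6,0,0,0,0, 6,0,0,0,0, 6,0,0,0,0, 6,0,0,0,0]'
```

```text
time_s: 9.55
position: [0.4486, -0.1973, 0.0838]
tool_rot: [[-1.0, 0.004, 0.001], [0.004, 1.0, -0.001], [-0.001, -0.001, -1.0]]
ft_force: [-1.4, 2.8, 8.3]
grip_width: 0.0658
gripper_force: 53.5
```

```bash

python3 -m crank '[6.8,0,0,0,0, 7.2,0,0,0,0, 7.8,0,0,0,0, 8.54,0,0,0,0, 8.54,0,0,0,0, 8.54,0,0,0,0, 8.54,0,0,-0.5,0, 8.54,0,0,-1,0]'
python3 -m crank '[8.54,0,0,-2,0, 8.54,0,0,-3,0, 8.54,0,0,-3,0, 8.54,0,0,-3,0, 8.54,0,-2,0,0, 8.54,0,-3.5,0,0, 8.54,0.4,-4,0,0, 8.54,0,-4,0,0]'
python3 -m crank '[8.54,0,-1.2,0,0, 8.54,0,0,0,0, 8.54,0,0,2,0, 8.54,0,0,2,0, 8.54,0,0,2,0, 8.54,0,0,2,0, 8.54,0,0,0,0, 8.54,0,0,0,0]'
python3 - <<'E'
from h import *
p=optics.get_image("scene");x,y,w,h=225,170,170,180
cv2.imwrite('pics/s2.png',cv2.resize(p['color'][y:y+h,x:x+w,::-1],None,fx=3,fy=3))
E
```

```text
time_s: 10.22
position: [0.4479, -0.197, 0.0975]
tool_rot: [[-1.0, 0.004, -0.002], [0.004, 1.0, 0.001], [0.002, 0.001, -1.0]]
ft_force: [-1.0, 0.2, -0.3]
grip_width: 0.0853
gripper_force: 0.0
time_s: 10.88
position: [0.4433, -0.3334, 0.2087]
tool_rot: [[-1.0, 0.003, 0.0], [0.003, 1.0, -0.001], [-0.0, -0.001, -1.0]]
ft_force: [0.7, 1.3, 0.8]
grip_width: 0.0855
gripper_force: 0.0
time_s: 11.55
position: [0.4438, -0.3431, 0.128]
tool_rot: [[-1.0, 0.003, -0.001], [0.003, 1.0, 0.001], [0.001, 0.001, -1.0]]
ft_force: [0.5, 0.5, 1.6]
grip_width: 0.0852
gripper_force: 0.0
```

View pics/s2.png

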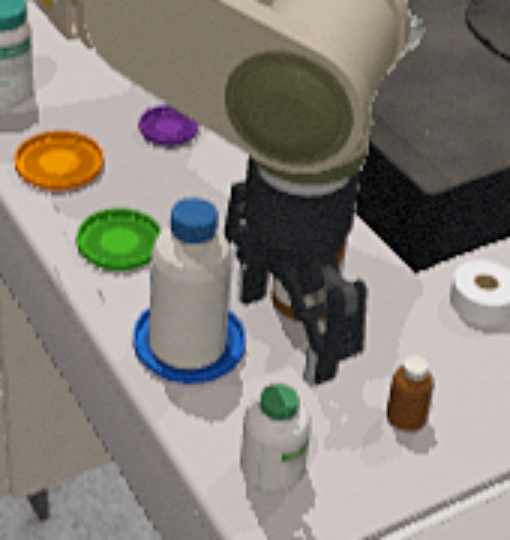

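The white bottle stands in the blue dish (crop 190,290). The gripper is above the green bottle. Descending now.

```bash

python3 -m crank '[8.54,0,-0.1,2.5,0, 8.54,0,0,2.5,0, 8.54,0,0,2.5,0, 8.54,0,0,2,0, 8.54,0,0,1.0,0, 8.54,0,0,0.4,0, 8.54,0,0,0,0, 8.54,0,0,0,0]'
python3 -m crank '[4.6,0,0,0,0, 4.6,0,0,0,0, 4.6,0,0,0,0, 4.6,0,0,0,0, 4.6,0,0,0,0, 4.6,0,0,0,0, 4.6,0,0,0,0, 4.6,0,0,0,0]' 40
python3 -m crank '[4.6,0,0,-0.5,0, 4.6,0,0,-1,0, 4.6,0,0,-2.5,0, 4.6,0,0,-3.5,0, 4.6,0,0,-4,0, 4.6,0,0,-4,0, 4.6,0,0,-2.5,0, 4.6,0,0,-1,0]'
```

```text
time_s: 12.27
position: [0.4444, -0.3458, 0.0202]
tool_rot: [[-1.0, 0.004, 0.001], [0.004, 1.0, -0.002], [-0.002, -0.002, -1.0]]
ft_force: [0.1, -0.2, -0.8]
grip_width: 0.0853
gripper_force: 0.0
time_s: 12.93
position: [0.444, -0.3456, 0.0199]
tool_rot: [[-1.0, 0.004, 0.001], [0.004, 1.0, -0.001], [-0.001, -0.001, -1.0]]
ft_force: [-1.0, 0.4, 5.9]
grip_width: 0.0508
gripper_force: 41.4
time_s: 13.6
position: [0.4444, -0.3459, 0.214]
tool_rot: [[-1.0, 0.004, 0.005], [0.004, 1.0, -0.006], [-0.005, -0.006, -1.0]]
ft_force: [0.1, -1.1, -0.4]
grip_width: 0.0503
gripper_force: 42.0
```

```bash

python3 -m crank '[4.6,0,2,0,0, 4.6,-0.2,3.5,0,0, 4.6,-0.2,4,0,0, 4.6,-0.3,4,0,0, 4.6,-0.2,4,0,0, 4.6,0,4,0,0, 4.6,0,4,0,0, 4.6,0,3,0,0]'
python3 -m crank '[4.6,0,1.2,0,0, 4.6,0,0,2,0, 4.6,0,0,3.5,0, 4.6,0,0,4,0, 4.6,0,0,4,0, 4.6,0,0,3,0, 4.6,0,0,1.3,0, 4.6,0,0,0,0]'
```

```text
time_s: 14.27
position: [0.4527, -0.0574, 0.2084]
tool_rot: [[-1.0, 0.003, -0.002], [0.003, 1.0, 0.001], [0.002, 0.001, -1.0]]
ft_force: [1.2, -0.7, -1.1]
grip_width: 0.0504
gripper_force: 42.0
time_s: 14.93
position: [0.4518, -0.0476, 0.0279]
tool_rot: [[-1.0, 0.004, -0.007], [0.004, 1.0, 0.003], [0.007, 0.003, -1.0]]
ft_force: [-0.3, -0.3, -1.2]
grip_width: 0.0507
gripper_force: 42.0
```

```bash

python3 -m crank '[4.6,0,0,0,0, 4.6,0,0,0.05,0, 4.6,0,0,0.05,0, 4.6,0,0,0.05,0, 4.6,0,0,0,0, 4.6,0,0,0,0, 4.6,0,0,0,0, 4.6,0,0,0,0]'
```

```text
time_s: 15.6
position: [0.4539, -0.0483, 0.0295]
tool_rot: [[-1.0, 0.004, 0.0], [0.004, 1.0, -0.0], [-0.0, -0.0, -1.0]]
ft_force: [0.3, 1.2, -1.5]
grip_width: 0.0506
gripper_force: 42.1
```

```bash

python3 -m crank '[4.6,0,0,0.1,0, 4.6,0,0,0.1,0, 4.6,0,0,0.1,0, 4.6,0,0,0.08,0, 4.6,0,0,0.08,0, 4.6,0,0,0.04,0, 4.6,0,0,0,0, 4.6,0,0,0,0]'
python3 -m crank '[4.6,0,0,0.04,0, 4.6,0,0,0.04,0, 4.6,0,0,0.04,0, 4.6,0,0,0.04,0, 4.6,0,0,0,0, 4.6,0,0,0,0, 4.6,0,0,0,0, 4.6,0,0,0,0]'
```

```text
time_s: 16.27
position: [0.4539, -0.0483, 0.0243]
tool_rot: [[-1.0, 0.004, -0.0], [0.004, 1.0, -0.0], [0.0, -0.0, -1.0]]
ft_force: [-0.6, 0.4, -0.5]
grip_width: 0.0503
gripper_force: 42.1
time_s: 16.93
position: [0.454, -0.0483, 0.0238]
tool_rot: [[-1.0, 0.004, 0.001], [0.004, 1.0, -0.001], [-0.001, -0.001, -1.0]]
ft_force: [-5.0, 1.3, 15.5]
grip_width: 0.0507
gripper_force: 43.7
```

```bash

python3 -m crank '[5.4,0,0,0,0, 5.8,0,0,0,0, 6.4,0,0,0,0, 8.0,0,0,0,0, 8.0,0,0,0,0, 8.0,0,0,-1.5,0, 8.0,0,0,-3,0, 8.0,0,0,-4,0]'
python3 -m crank '[6,0,0,-4,0, 6,0,0,-4,0, 6,0,0,-2,0, 6,0,-2,0,0, 6,-1.5,-3.4,0,0, 6,-1.7,-3.6,0,0, 6,-1.7,-3.6,0,0, 6,-1.7,-3.6,0,0]'
python3 -m crank '[6,-1.7,-3.6,0,0, 6,-1.7,-3.6,0,0, 6,-1.7,-3.6,0,0, 6,0,-3.2,0,0, 6,0,0,0,0, 6,0,0,3,0, 6,0,0,4,0, 6,0,0,3,0]'
python3 - <<'E'
from h import *
p=optics.get_image("scene");x,y,w,h=225,150,190,200
cv2.imwrite('pics/s3.png',cv2.resize(p['color'][y:y+h,x:x+w,::-1],None,fx=3,fy=3))
E
python3 -m crank '[6,0,0,0,0, 6,0,0,0,0, 6,0,0,0,0, 6,0,0,0,0, 6,0,0,0,0, 6,0,0,0,0, 6,0,0,0,0, 6,0,0,0,0]'
```

```text
time_s: 17.6
position: [0.4526, -0.0479, 0.107]
tool_rot: [[-1.0, 0.004, -0.005], [0.004, 1.0, 0.002], [0.005, 0.002, -1.0]]
ft_force: [0.0, 0.3, 0.1]
grip_width: 0.0802
gripper_force: 0.0
time_s: 18.27
position: [0.5196, -0.2122, 0.2077]
tool_rot: [[-1.0, 0.004, -0.0], [0.004, 1.0, 0.0], [0.0, 0.0, -1.0]]
ft_force: [0.9, 0.2, -1.2]
grip_width: 0.0605
gripper_force: 0.0
time_s: 18.93
position: [0.569, -0.3502, 0.1051]
tool_rot: [[-1.0, 0.004, -0.001], [0.004, 1.0, 0.001], [0.001, 0.001, -1.0]]
ft_force: [0.0, -0.2, -0.5]
grip_width: 0.06
gripper_force: 0.0
time_s: 19.65
position: [0.5698, -0.3508, 0.1081]
tool_rot: [[-1.0, 0.004, 0.0], [0.004, 1.0, -0.0], [-0.0, -0.0, -1.0]]
ft_force: [-1.0, -0.2, -0.0]
grip_width: 0.0603
gripper_force: 0.0
```

View pics/s3.png

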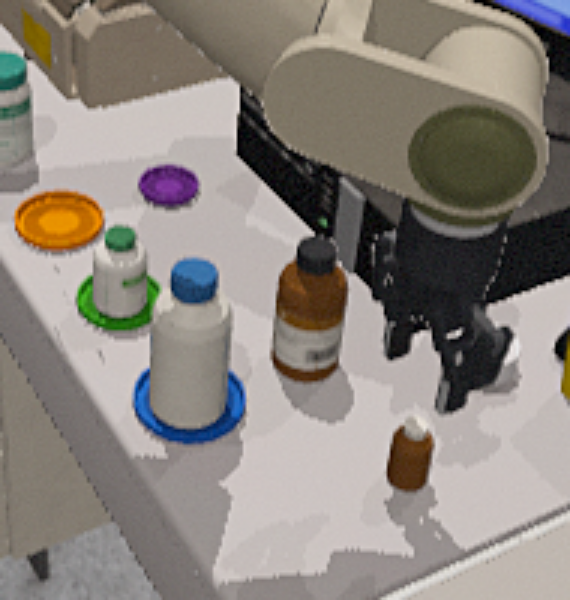

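The green bottle is upright in the green dish (crop 120,280), and the gripper is over the small bottle (410,455). Going for it.

```bash

python3 -m crank '[6,-0.15,0,2,0, 6,0,0,2.5,0, 6,0,0,2.5,0, 6,0,0,1.6,0, 6,0,0,0.7,0, 6,0,0,0.3,0, 6,0,0,0,0, 6,0,0,0,0]'
python3 -m crank '[2.8,0,0,0,0, 2.8,0,0,0,0, 2.8,0,0,0,0, 2.8,0,0,0,0, 2.8,0,0,0,0, 2.8,0,0,0,0, 2.8,0,0,0,0, 2.8,0,0,0,0]' 30
python3 -m crank '[2.8,0,0,-0.5,0, 2.8,0,0,-1,0, 2.8,0,0,-2.5,0, 2.8,0,0,-3.5,0, 2.8,0,0,-4,0, 2.8,0,0,-4,0, 2.8,0,0,-2.5,0, 2.8,0,0,-1,0]'
```

```text
time_s: 20.32
position: [0.5717, -0.3512, 0.0129]
tool_rot: [[-1.0, 0.004, 0.001], [0.004, 1.0, -0.001], [-0.001, -0.001, -1.0]]
ft_force: [0.6, -0.5, -0.3]
grip_width: 0.0603
gripper_force: 0.0
time_s: 20.98
position: [0.5716, -0.3511, 0.0129]
tool_rot: [[-1.0, 0.004, 0.001], [0.004, 1.0, -0.001], [-0.001, -0.001, -1.0]]
ft_force: [-0.4, 0.5, 5.4]
grip_width: 0.033
gripper_force: 30.0
time_s: 21.65
position: [0.572, -0.3513, 0.2075]
tool_rot: [[-1.0, 0.004, 0.006], [0.004, 1.0, -0.005], [-0.006, -0.005, -1.0]]
ft_force: [0.5, 1.2, -0.5]
grip_width: 0.0328
gripper_force: 29.9
```

```bash

python3 -m crank '[2.8,0,2,0,0, 2.8,0,3.5,0,0, 2.8,0,4,0,0, 2.8,-0.2,4,0,0, 2.8,-0.3,4,0,0, 2.8,-0.3,4,0,0, 2.8,-0.3,4,0,0, 2.8,0,4,0,0]'
python3 -m crank '[2.8,0,4,0,0, 2.8,0,4,0,0, 2.8,0,4,0,0, 2.8,0,2.5,0,0, 2.8,0,0.9,0,0, 2.8,0,0,1.5,0, 2.8,0,0,3,0, 2.8,0,0,4,0]'
python3 -m crank '[2.8,0,0,4,0, 2.8,0,0,3.5,0, 2.8,0,0,1.5,0, 2.8,0,0,0.3,0, 2.8,0,0,0,0, 2.8,0,0,0,0, 2.8,0,0,0,0, 2.8,0,0,0,0]'
```

```text
time_s: 22.32
position: [0.5829, -0.0538, 0.2011]
tool_rot: [[-1.0, 0.004, -0.001], [0.004, 1.0, 0.0], [0.001, 0.0, -1.0]]
ft_force: [-0.2, -0.1, -0.1]
grip_width: 0.0327
gripper_force: 29.9
time_s: 22.98
position: [0.585, 0.0979, 0.1177]
tool_rot: [[-1.0, 0.004, 0.005], [0.004, 1.0, -0.0], [-0.005, -0.0, -1.0]]
ft_force: [1.4, 1.2, 0.1]
grip_width: 0.0324
gripper_force: 29.9
time_s: 23.65
position: [0.5846, 0.0981, 0.0252]
tool_rot: [[-1.0, 0.004, 0.003], [0.004, 1.0, -0.0], [-0.003, -0.0, -1.0]]
ft_force: [-0.1, -0.5, -0.0]
grip_width: 0.0326
gripper_force: 30.0
```

```bash

python3 -m crank '[2.8,0.1,0,0.2,0, 2.8,0,0,0.2,0, 2.8,0,0,0.15,0, 2.8,0,0,0.1,0, 2.8,0,0,0.05,0, 2.8,0,0,0,0, 2.8,0,0,0,0, 2.8,0,0,0,0]'
python3 -m crank '[2.8,0,0,0.04,0, 2.8,0,0,0.03,0, 2.8,0,0,0.03,0, 2.8,0,0,0,0, 2.8,0,0,0,0, 2.8,0,0,0,0, 2.8,0,0,0,0, 2.8,0,0,0,0]'
```

```text
time_s: 24.32
position: [0.5829, 0.0983, 0.0168]
tool_rot: [[-1.0, 0.004, -0.0], [0.004, 1.0, 0.0], [0.0, 0.0, -1.0]]
ft_force: [-1.5, 0.7, 3.8]
grip_width: 0.033
gripper_force: 30.3
time_s: 24.98
position: [0.5829, 0.0982, 0.0168]
tool_rot: [[-1.0, 0.004, 0.001], [0.004, 1.0, -0.0], [-0.001, -0.0, -1.0]]
ft_force: [-5.2, -0.1, 12.2]
grip_width: 0.0327
gripper_force: 31.1
```

```bash

python3 -m crank '[3.6,0,0,0,0, 4,0,0,0,0, 4.6,0,0,0,0, 5.5,0,0,0,0, 5.5,0,0,0,0, 5.5,0,0,-1.5,0, 5.5,0,0,-3,0, 5.5,0,0,-4,0]'
python3 -m crank '[8.54,0,0,-4,0, 8.54,0,0,-4,0, 8.54,0,0,-2,0, 8.54,0.3,-3,0,0, 8.54,0.3,-4,0,0, 8.54,0.3,-4,0,0, 8.54,0.3,-4,0,0, 8.54,0,-4,0,0]'
python3 -m crank '[8.54,0,-4,0,0, 8.54,0,-4,0,0, 8.54,0,-2.3,0,0, 8.54,0,0,2,0, 8.54,0,0,2,0, 8.54,0,0,0,0, 8.54,0,0,0,0, 8.54,0,0,0,0]'
python3 - <<'E'
from h import *
p=optics.get_image("scene");x,y,w,h=225,130,190,200
cv2.imwrite('pics/s4.png',cv2.resize(p['color'][y:y+h,x:x+w,::-1],None,fx=3,fy=3))
E
```

```text
time_s: 25.65
position: [0.5815, 0.0982, 0.0993]
tool_rot: [[-1.0, 0.004, -0.006], [0.004, 1.0, 0.0], [0.006, 0.0, -1.0]]
ft_force: [1.4, -0.0, -0.5]
grip_width: 0.0549
gripper_force: 0.0
time_s: 26.32
position: [0.5695, -0.0933, 0.2008]
tool_rot: [[-1.0, 0.003, -0.0], [0.003, 1.0, 0.0], [0.0, 0.0, -1.0]]
ft_force: [0.8, 0.3, -0.2]
grip_width: 0.0855
gripper_force: 0.0
time_s: 26.98
position: [0.5703, -0.1947, 0.1619]
tool_rot: [[-1.0, 0.003, 0.001], [0.003, 1.0, -0.001], [-0.001, -0.001, -1.0]]
ft_force: [0.7, 0.8, -0.0]
grip_width: 0.0855
gripper_force: 0.0
```

View pics/s4.png

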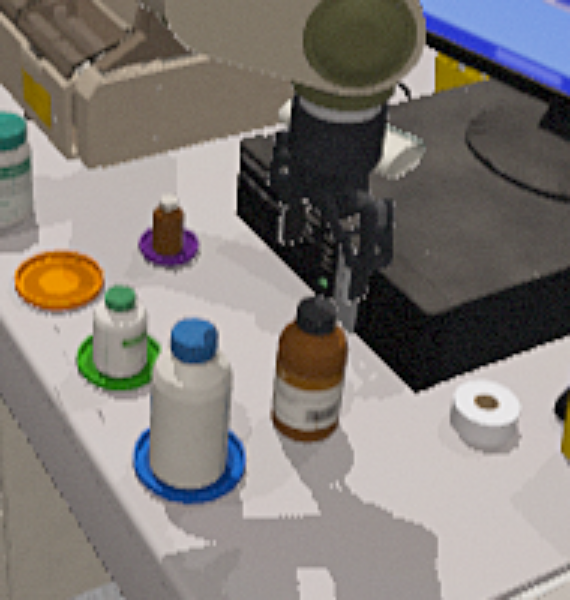

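The small bottle stands in the purple dish (crop 168,235). The gripper is centred over the amber bottle (crop 310,380).

```bash

python3 -m crank '[8.54,-0.05,0,1.5,0, 8.54,0,0,2,0, 8.54,0,0,2,0, 8.54,0,0,1.8,0, 8.54,0,0,1,0, 8.54,0,0,0.5,0, 8.54,0,0,0,0, 8.54,0,0,0,0]'
python3 -m crank '[8.54,0,0,0.4,0, 8.54,0,0,0.3,0, 8.54,0,0,0,0, 5.4,0,0,0,0, 5.4,0,0,0,0, 5.4,0,0,0,0, 5.4,0,0,0,0, 5.4,0,0,0,0]' 45
python3 -m crank '[5.4,0,0,0,0, 5.4,0,0,0,0, 5.4,0,0,-0.3,0, 5.4,0,0,-1,0, 5.4,0,0,-2,0, 5.4,0,0,-3,0, 5.4,0,0,-3,0, 5.4,0,0,-3,0]'
```

```text
time_s: 27.7
position: [0.5709, -0.1949, 0.0738]
tool_rot: [[-1.0, 0.004, 0.001], [0.004, 1.0, -0.001], [-0.001, -0.001, -1.0]]
ft_force: [0.8, 0.3, 0.9]
grip_width: 0.0853
gripper_force: 0.0
time_s: 28.37
position: [0.5705, -0.1948, 0.0663]
tool_rot: [[-1.0, 0.004, 0.001], [0.004, 1.0, -0.0], [-0.001, -0.0, -1.0]]
ft_force: [-0.8, 0.5, 6.0]
grip_width: 0.0592
gripper_force: 49.5
time_s: 29.03
position: [0.5699, -0.1946, 0.1902]
tool_rot: [[-1.0, 0.004, -0.001], [0.004, 1.0, 0.0], [0.001, 0.0, -1.0]]
ft_force: [0.7, -0.6, -4.3]
grip_width: 0.0595
gripper_force: 49.9
```

```bash

python3 -m crank '[5.4,0,1.5,0,0, 5.4,0,2.5,0,0, 5.4,0.5,3,0,0, 5.4,1.2,3,0,0, 5.4,1.5,3,0,0, 5.4,1.7,3,0,0, 5.4,1.7,3,0,0, 5.4,1.7,3,0,0]'
python3 -m crank '[5.4,1.7,3,0,0, 5.4,1.3,2,0,0, 5.4,0.5,1.2,0,0, 5.4,0,0.5,0,0, 5.4,0,0,1.5,0, 5.4,0,0,3,0, 5.4,0,0,3,0, 5.4,0,0,2,0]'
python3 -m crank '[5.4,0,0,1,0, 5.4,0,0,0.5,0, 5.4,0,0,0,0, 5.4,0,0,0,0, 5.4,0,0,0,0, 5.4,0,0,0,0, 5.4,0,0,0,0, 5.4,0,0,0,0]'
```

```text
time_s: 29.7
position: [0.4864, 0.0273, 0.1881]
tool_rot: [[-1.0, 0.004, -0.002], [0.004, 1.0, 0.0], [0.002, 0.0, -1.0]]
ft_force: [1.6, 0.8, -3.5]
grip_width: 0.059
gripper_force: 49.9
time_s: 30.37
position: [0.4527, 0.0925, 0.0914]
tool_rot: [[-1.0, 0.004, -0.002], [0.004, 1.0, -0.0], [0.002, -0.0, -1.0]]
ft_force: [-0.2, -0.2, -3.7]
grip_width: 0.0592
gripper_force: 49.9
time_s: 31.03
position: [0.4536, 0.0927, 0.0792]
tool_rot: [[-1.0, 0.004, 0.001], [0.004, 1.0, -0.0], [-0.001, -0.0, -1.0]]
ft_force: [0.6, -0.6, -4.1]
grip_width: 0.059
gripper_force: 50.0
```

Contact is expected at z ≈ 0.0703.

```bash

python3 -m crank '[5.4,0,0,0.25,0, 5.4,0,0,0.25,0, 5.4,0,0,0.15,0, 5.4,0,0,0.1,0, 5.4,0,0,0.07,0, 5.4,0,0,0,0, 5.4,0,0,0,0, 5.4,0,0,0,0]'
python3 -m crank '[5.4,0,0,0.04,0, 5.4,0,0,0.04,0, 5.4,0,0,0.04,0, 5.4,0,0,0.03,0, 5.4,0,0,0,0, 5.4,0,0,0,0, 5.4,0,0,0,0, 5.4,0,0,0,0]'
```

```text
time_s: 31.7
position: [0.4534, 0.0927, 0.0705]
tool_rot: [[-1.0, 0.004, 0.0], [0.004, 1.0, -0.0], [-0.0, -0.0, -1.0]]
ft_force: [0.2, 0.2, -3.1]
grip_width: 0.0594
gripper_force: 50.0
time_s: 32.37
position: [0.4536, 0.0927, 0.0703]
tool_rot: [[-1.0, 0.004, 0.002], [0.004, 1.0, -0.0], [-0.002, -0.0, -1.0]]
ft_force: [-5.0, -0.9, 13.1]
grip_width: 0.0594
gripper_force: 51.9
```

Contact confirmed. I'll release and retreat.

```bash

python3 -m crank '[6.2,0,0,0,0, 6.6,0,0,0,0, 7.2,0,0,0,0, 8.54,0,0,0,0, 8.54,0,0,0,0, 8.54,0,0,0,0, 8.54,0,0,-0.5,0, 8.54,0,0,-1.5,0]'
python3 -m crank '[8.54,0,0,-3,0, 8.54,0,0,-4,0, 8.54,0,0,-4,0, 8.54,0,0,-3,0, 8.54,2,0,-1,0, 8.54,2,0,0,0, 8.54,2,0,0,0, 8.54,1,0,0,0]'
python3 -m crank '[8.54,0,0,0,0, 8.54,0,0,0,0, 8.54,0,0,0,0, 8.54,0,0,0,0, 8.54,0,0,0,0, 8.54,0,0,0,0, 8.54,0,0,0,0, 8.54,0,0,0,0]'
python3 - <<'E'
from h import *
p=optics.get_image("scene");x,y,w,h=190,150,200,190
cv2.imwrite('pics/s5.png',cv2.resize(p['color'][y:y+h,x:x+w,::-1],None,fx=3,fy=3))
E
```

```text
time_s: 33.03
position: [0.4525, 0.0927, 0.0882]
tool_rot: [[-1.0, 0.004, -0.004], [0.004, 1.0, 0.0], [0.004, 0.0, -1.0]]
ft_force: [0.5, 0.1, 0.5]
grip_width: 0.0852
gripper_force: 0.0
time_s: 33.7
position: [0.3815, 0.0931, 0.2395]
tool_rot: [[-1.0, 0.004, 0.0], [0.004, 1.0, -0.0], [-0.0, -0.0, -1.0]]
ft_force: [0.4, -0.8, -0.4]
grip_width: 0.0854
gripper_force: 0.0
time_s: 34.37
position: [0.3836, 0.093, 0.2389]
tool_rot: [[-1.0, 0.004, -0.0], [0.004, 1.0, 0.0], [0.0, 0.0, -1.0]]
ft_force: [-0.3, 0.0, -0.3]
grip_width: 0.0855
gripper_force: 0.0
```

View pics/s5.png

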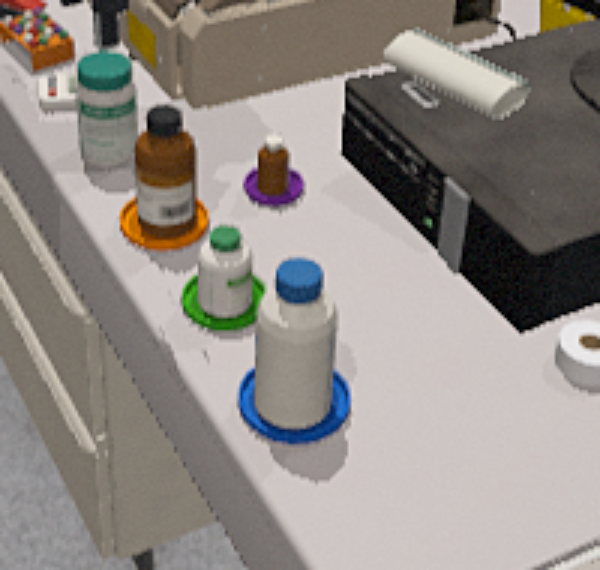

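All four bottles stand upright in their dishes: amber (165,175), green (225,275), white (295,345), small (273,170). The wipes canister and timer are where they were. Handing in.

```bash
python3 -c "
from rig import env
print(env.close_job())"
```

```text
the job is handed in; nothing more can be done
None
```

All four bottles stand upright in their dishes (white in blue, green in green, small brown in purple, amber in orange), with the wipes canister and timer left where they were; I handed the job in after about 34 s of robot time.

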